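Shim the parcel scale level

ROBOT

A 6-joint arm with a two-finger parallel gripper is mounted at the origin on the work surface. World frame = base frame: x ahead of the robot, y to its left, z up, the work surface at z = 0. Lengths are in m, angles in rad, forces in N, time in s.
With the tool pointing down it reaches from about 0.375 to 0.9 m from the base axis. Payload 3.1 kg.
Tool frame: the origin (TCP) lies between the finger pads; the fingertips stand 19 mm ahead of it and the grasp point (between the pads) is the TCP; z points along the fingers, y is the direction in which the jaws open and shut (so a half turn about z gives the same grasp; the last joint's range is limited). The gripper opens to 87 mm and grips with 3 to 60 N. Pads are 19 mm wide; open, the fingers measure 117 mm over their backs; the gripper's body (75 mm by 190 mm) begins 51 mm behind the grasp point.
Start: joints at [1.073, 0.527, 1.433, -0, 1.181, -0.178], TCP at [0.196, 0.593, 0.242] pointing down, gripper open.
Joint ranges: [-3.08, 3.08], [-0.75, 2.2], [0.22, 2.44], [-1.43, 4.57], [0, 2.65], [-2.85, 2.85]. Speed limits (rad/s): [2.79, 2.79, 3.14, 3.14, 3.14, 3.14].

INTERFACE

Orientations are given as a unit quaternion [x, y, z, w].
In Python, from rig import robot gives the robot as it stands.
- The arm moves only by the tool apply_moves, never from a script. Its argument "series" is a list of rows, each a list of 7 numbers: the shift along the tool's x, y, z in cm, then the turn, a rotation vector about the tool's x, y, z in degrees, then the opening, from 0 (shut) to 1 (fully open). In form: [[dx, dy, dz, rx, ry, rz, grip], ...]. A call has 1 to 5 rows; each row is the pose to reach, as a shift and turn from the pose commanded when the call began, along the tool's axes at that moment; what a row does not reach only later rows make up. A row lasts 1/12 s, in which the tool goes at most 41.7 mm and 7.16 degrees, less where a joint would pass 70% of its speed; a pose out of reach is approached as far as the arm can. A call with a gripper value outside its range is refused whole. The fingers move at their own pace and stop on an object; "newtons" is the grip in N (left out, the last holds). Time passes only in rows, so rows that repeat a pose let the fingers close. It gives the time, the measured TCP pose, the force and the opening at its end, in the units of the state.
- robot.get_obs(): the state, without advancing time (a new reading comes with each control period).
- robot.camera(name): name is "scene" or "top"; returns the picture (384x512x3 uint8, red, green, blue); there is no depth.
- robot.camera_params(name): a dict with "mtx" (3x3 intrinsics, pixels), "D" ([k1, k2, p1, p2, k3] as OpenCV has them; the pictures are not rectified), "origin" and "rotation" of the camera in the world. Camera axes: x right, y down, z forward; pixel columns grow to the right and rows downward; lengths in m; the calibration is good to about 2 mm. A picture is of the moment at which its call begins. camera_params takes no time and is no camera call.
- robot.hand_in(): hands the job in, once; it reports no verdict.
The state is a dict: "time": time; "q": joint angles; "joint_velocities": joint speeds; "joint_torque": joint torques, N m; "position": TCP position; "tool_rot": TCP orientation; "ft_force": force on the tool from outside, world axes, zero at the start; "moment": the same for the moment, N m; "grip_width": finger opening in m.
Only numpy, scipy, OpenCV 4.12 (cv2) and the standard library are available. Lean on these libraries where they do the work, as an engineer would, in place of code of your own. Each camera call takes 0.05 s, during which the arm holds its last target. There are 200 camera calls.

TASK

The parcel scale has lost its foot pads on one side and has sunk towards that side; shim it level. Take the parcel off the pan and move the bottle that stands before the low edge, setting both upright on clear desk, then push the larger wooden wedge, thin end first and square to the edge, under the middle of the low edge until it jams tight and the empty scale stands level, and leave it there. Leave everything else as it is and do not lean on the scale.

Things in the scene. Friction and masses are not known exactly. Their poses are not given: they have to be found in the camera images.
- scale_base: Parcel scale: grey housing, square steel pan, indicator head with display along its -y side. Fixed upright frame, origin on the desk under the pan's middle; x points from the low edge to the sound side. When level the housing spans x -130 to 130, y -201 to 140 mm, underside 20 mm up, pan top 62 mm. Two bare studs, 8 mm thick, 11 mm long, under it at x -100, y -110 and 110 mm
- scale (a joint): Lean of the scale in rad: it rocks, without sliding, about the line of its two sound feet (x = +105 mm, on the desk). 0 when level, negative when its low edge is down (it rests at -0.054), positive when the low edge is too high. Lifting the low edge takes about 10 N; pushing the wedge in, 10 to 20 N
- scale_edge (a point): Middle of the scale's low edge: the straight lower edge at x = -130 mm of scale_base, parallel to its y (the point moves with the scale). 7 mm above the desk at rest, 20 mm when level
- wedge_center (a point): The larger wooden wedge, 140 mm long, 40 mm wide, flat underside on the desk; point at the middle of its length and width, 15 mm above its underside. Its x axis points to the thin end, z up. Its top slopes evenly from 30 mm height at the thick end (x = -70 mm) to 3 mm at the thin end (x = +70 mm), so it is 20 mm high 88 mm from the thin end. 75 g
- bottle_center (a point): Round pale plastic bottle with a white cap that stands in front of the low edge, 118 mm high, body 50 mm diameter up to 82 mm height, cap 29 mm diameter; point on its axis at half height (59 mm). About 0.17 kg
- wedge_small: Smaller wooden wedge, too low for this job: 80 mm long, 36 mm wide, 14 mm high; origin at the middle of its underside, x along it. Leave alone
- batten: Flat wooden offcut of even thickness, 100 x 40 x 12 mm; origin at the middle of its underside, x along it. Leave alone
- bottle_other: A second bottle of the same kind (118 mm high, 50 mm diameter), standing elsewhere; origin at the middle of its underside. Leave alone
- alarm: White round domed smoke alarm, 100 mm diameter, 40 mm high; origin at the middle of its underside. Leave alone
- meter: Black hand-held meter lying flat, 135 x 70 x 28 mm; origin at the middle of its underside, x along it. Leave alone
- carton_center (a point): Small cardboard parcel lying on the scale's pan, 110 mm long (its x), 62 mm wide (its y), 56 mm high; point at its centre. About 0.4 kg

How it is judged:
At the end, for the whole second after the job is handed in: Scale level within 0.010 rad, bearing on the larger wedge with over 3 N; wedge flat on the desk, at rest, within 35 mm of the low edge's middle, square to it within 15 degrees; parcel and bottle upright on the desk, at rest, touching neither scale nor wedge (value of joint scale between -0.01 and 0.01 rad and contact force between wedge and scale above 3 N and y of wedge_center in the frame of scale_base between -0.035 and 0.035 m and angle between the x axis of wedge_center and the x axis of scale_base, either way round below 0.26 rad and height (world z) of wedge_center below 0.022 m and angle between wedge_center's own z axis and vertical below 0.08 rad and linear speed of wedge below 0.01 m/s and angle between each of bottle_center, carton_center's own z axis and vertical below 0.1 rad and height (world z) of bottle_center between 0.052 and 0.066 m and linear speed of each of bottle, carton below 0.02 m/s and contact force between each of bottle, carton and scale below 0.2 N and contact force between each of bottle, carton and wedge below 0.2 N and height (world z) of carton_center below 0.034 m).
It fails at once if the low edge is driven far too high (scale more than 1.7 degrees past level) (value of joint scale above 0.03 rad).
It fails at once if the robot presses on the scale with more than 20 N (contact force between the arm and scale above 20 N).
It fails at once if the bottle or the parcel is tipped over (angle between any of bottle_center, carton_center's own z axis and vertical above 0.7 rad).
It fails at once if something else on the desk is moved by more than 30 mm or tipped (distance of any of wedge_small, batten, bottle_other, alarm, meter from where it was at the start of the episode above 0.03 m or angle between any of wedge_small, batten, bottle_other, alarm, meter's own z axis and vertical above 0.35 rad).
It also fails if it takes over 72 s, if anything falls off the work surface, if the arm or the gripper's body presses on something with over 40 N, if the wrist force passes 120 N, or if a joint passes its speed limit or range.

## Working session

There is one attempt and no reset: what is moved stays moved. The work goes in short steps, Python scripts to look and compute and a tool call to move; the robot and the scene stay as the last step left them, time stands still between calls to the robot, and variables do not carry over. Pictures are saved under pics/ and viewed, about 8 in all and at most 12, crops included, and the job is handed in when it is done.

Besides the shell and the picture viewer there is one more tool, called as name([rows], argument=value, ...), one row to a line, values as JSON. apply_moves: Moves the arm, as the interface text tells. Its arguments: {"type":"object","properties":{"series":{"type":"array"},"newtons":{"type":"number"}},"required":["series"]}

```bash
mkdir -p pics; ls
python3 - <<'E'
from rig import robot
import cv2
for n in ("scene","top"):
    im=robot.camera(n); cv2.imwrite(f"pics/{n}0.png",im[:,:,::-1])
    p=robot.camera_params(n); print(n,p)
print(robot.get_obs())
E
```

```text
pics
scene {'mtx': array([[381.01948059,   0.        , 249.82482054],
       [  0.        , 381.01948059, 189.08674297],
       [  0.        ,   0.        ,   1.        ]]), 'D': array([-0.01899615,  0.        ,  0.        ,  0.        ,  0.        ]), 'origin': array([ 1.20971056, -0.39183397,  0.56518661]), 'rotation': array([ 0.77641646,  0.39682923, -0.21692464, -0.43891654])}
top {'mtx': array([[476.51090912,   0.        , 251.1718518 ],
       [  0.        , 476.51090912, 189.00183133],
       [  0.        ,   0.        ,   1.        ]]), 'D': array([-0.12480878,  0.        ,  0.        ,  0.        ,  0.        ]), 'origin': array([0.49751586, 0.07075655, 1.15398818]), 'rotation': array([ 0.7156323 , -0.697313  ,  0.03700485, -0.01598842])}
{'time': 0.1, 'q': array([ 1.07248643e+00,  5.28386834e-01,  1.43377377e+00, -6.56371841e-06,
        1.18140716e+00, -1.78516767e-01]), 'joint_velocities': array([ 0.00047152, -0.00289088, -0.00372621, -0.00011093,  0.00094818,
       -0.00112276]), 'joint_torque': array([-1.79549384e-04, -4.40989316e+01, -1.77153289e+01,  6.35159528e-02,
        5.33460465e-02, -1.78975716e-05]), 'position': array([0.19616125, 0.59275992, 0.24066121]), 'tool_rot': array([ 1.59214782e-01,  9.87243475e-01, -9.32553476e-04, -3.24997251e-04]), 'ft_force': array([ 0.04057408, -0.68987739, -0.02063039]), 'moment': array([ 0.0047997 ,  0.00137058, -0.03814515]), 'grip_width': 0.08738247988017009}
```

View pics/top0.png

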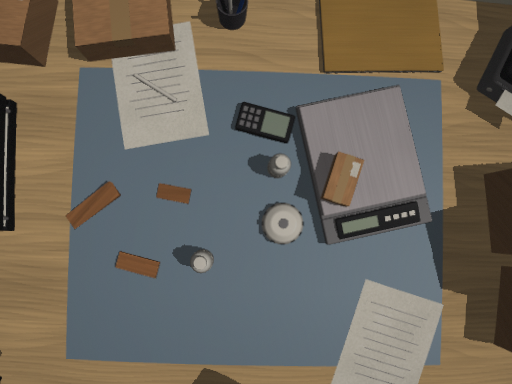

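View pics/scene0.png

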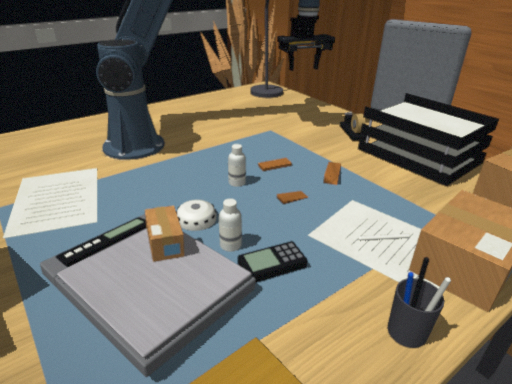

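```bash
cat > h.py <<'E'
import numpy as np, cv2
from scipy.spatial.transform import Rotation as R
from rig import robot
def cam(n):
    p=robot.camera_params(n); return p["mtx"],p["D"],np.array(p["origin"]),R.from_quat(p["rotation"]).as_matrix()
def px(n,uv,z):
    K,D,o,M=cam(n); u=cv2.undistortPoints(np.float64(uv).reshape(-1,1,2),K,D)[:,0]
    d=np.c_[u,np.ones(len(u))]@M.T; return o+d*((z-o[2])/d[:,2])[:,None]
def proj(n,P):
    K,D,o,M=cam(n); return cv2.projectPoints((np.float64(P).reshape(-1,3)-o)@M,np.zeros(3),np.zeros(3),K,D)[0][:,0]
def masks(im):
    hsv=cv2.cvtColor(im,cv2.COLOR_RGB2HSV); h,s,v=cv2.split(hsv)
    blue=((h>95)&(h<120)&(s>70)).astype(np.uint8)
    wood=((h<18)&(s>100)).astype(np.uint8)
    return hsv,blue,wood
E
python3 - <<'E'
from h import *
im=robot.camera("top"); hsv,blue,wood=masks(im)
def comps(m,t,z):
    for c in cv2.findContours(m,cv2.RETR_LIST,cv2.CHAIN_APPROX_NONE)[0]:
        a=cv2.contourArea(c)
        if 100<a<25000:
            r=cv2.minAreaRect(c); b=cv2.boxPoints(r)
            if not(60<r[0][0]<445 and 70<r[0][1]<365): continue
            w=px("top",b,z)[:,:2]
            print(t,int(a),np.round(r[0],1),"world",np.round(px("top",[r[0]],z)[0,:2],3),"sides",np.round([np.linalg.norm(w[0]-w[1]),np.linalg.norm(w[1]-w[2])],3),"box",np.round(b).astype(int).tolist())
comps(1-blue,"notblue",0.0); comps(wood,"wood",0.015)
big=cv2.resize(im[80:250,230:440],None,fx=3.8,fy=3.5,interpolation=cv2.INTER_CUBIC)
cv2.imwrite("pics/crop1.png",big[:,:,::-1])
E
```

```text
wood 628 [137.2 264.1] world [0.397 0.304] sides [0.039 0.1  ] box [[115, 267], [119, 251], [159, 261], [155, 277]]
wood 415 [173.3 193. ] world [0.569 0.224] sides [0.034 0.078] box [[156, 197], [159, 183], [191, 189], [188, 203]]
wood 1694 [ 62.3 204. ] world [0.535 0.493] sides [0.265 0.133] box [[2, 209], [94, 153], [122, 199], [30, 255]]
wood 153 [354.2 168.8] world [ 0.64  -0.212] sides [0.042 0.027] box [[346, 175], [352, 159], [362, 162], [357, 179]]
wood 1361 [342.4 178.9] world [ 0.614 -0.183] sides [0.122 0.072] box [[321, 198], [336, 151], [364, 160], [348, 207]]
```

View pics/crop1.png

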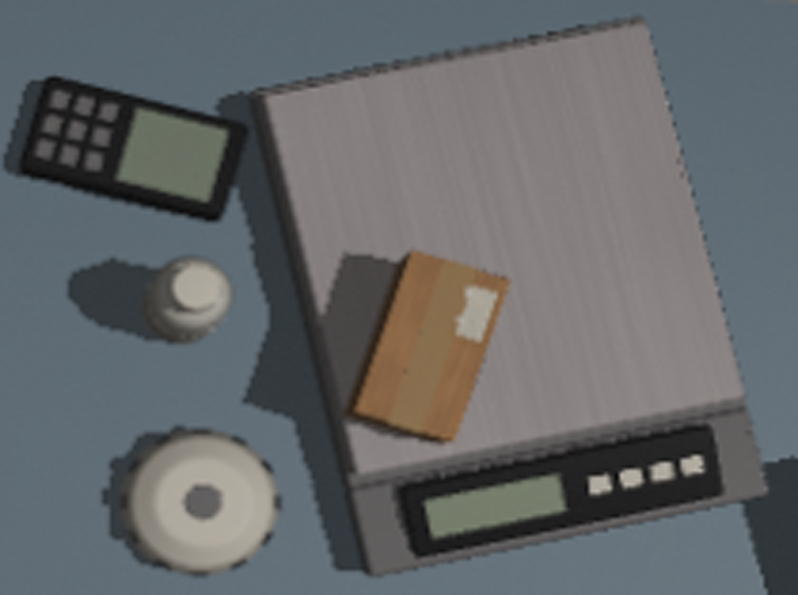

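```bash
cat >> h.py <<'E'
def c2p(X,Y): return [230+(X+.5)/3.8-.5,80+(Y+.5)/3.5-.5]
E
python3 - <<'E'
from h import *
im=robot.camera("top"); s=robot.camera("scene")
hsv,_,_=masks(im)
print("wedge hsv",hsv[200:210:3,85:100:4].reshape(-1,3).tolist()); print("table",hsv[200:210:5,40:62:7].reshape(-1,3).tolist())
a=cv2.resize(im[170:245,50:150],(780,585),interpolation=cv2.INTER_CUBIC)[:, :390]
b=cv2.resize(s[150:190,310:360],(400,320),interpolation=cv2.INTER_CUBIC)
c=cv2.resize(s[140:265,140:260],(400,265),interpolation=cv2.INTER_AREA)
out=np.zeros((585,790,3),np.uint8); out[:,:390]=a; out[:320,390:]=b; out[320:,390:]=c
cv2.imwrite("pics/crop2.png",out[:,:,::-1])
T=lambda x:62-.054*(105-x)
pan=[c2p(*p) for p in [(268,93),(645,22),(742,400),(355,475)]]
W=np.array([px("top",[p],z/1000)[0] for p,z in zip(pan,[T(-127),T(127),T(127),T(-127)])]); print("pan",W.round(4).tolist())
print("sides",[np.linalg.norm(W[i]-W[(i+1)%4]).round(4) for i in range(4)])
ey=(W[0]-W[3])+(W[1]-W[2]); ex=(W[1]-W[0])+(W[2]-W[3]); print("yaw ex",np.degrees(np.arctan2(ex[1],ex[0])),"ey-90",np.degrees(np.arctan2(ey[1],ey[0]))-90,"mid",W.mean(0))
print("head",px("top",[c2p(370,572)],.04),px("top",[c2p(765,492)],.055))
print("head front width")
print("carton",(C:=px("top",[c2p(*p) for p in [(415,250),(510,282),(450,440),(352,410)]],.108)).round(4).tolist(),C.mean(0),[np.linalg.norm(C[i]-C[(i+1)%4]).round(4) for i in range(4)])
print("bottle cap",px("top",[c2p(193,285)],.118),"alarm",px("top",[c2p(203,500)],.04))
print("meter",px("top",[c2p(*p) for p in [(48,80),(245,125),(220,218),(22,172)]],.028)[:,:2].round(3).tolist())
E
```

```text
wedge hsv [[13, 138, 109], [13, 151, 108], [13, 147, 104], [13, 147, 111], [13, 149, 115], [13, 150, 102], [13, 151, 105], [13, 149, 118], [13, 150, 104], [13, 150, 100], [13, 146, 117], [13, 148, 114], [13, 146, 103], [12, 147, 113], [13, 148, 114], [13, 150, 114]]
table [[18, 109, 138], [18, 109, 143], [18, 107, 146], [18, 110, 149], [17, 110, 142], [18, 109, 143], [17, 108, 147], [17, 110, 144]]
pan [[0.7813, -0.0726, 0.0495], [0.8378, -0.3107, 0.0632], [0.5793, -0.3713, 0.0632], [0.5238, -0.1304, 0.0495]]
sides [np.float64(0.2451), np.float64(0.2655), np.float64(0.2476), np.float64(0.2639)]
yaw ex -76.82690710374851 ey-90 -77.07226790285245 mid [ 0.68055413 -0.22125395  0.05633   ]
head [[ 0.45916564 -0.14258879  0.04      ]] [[ 0.51774987 -0.38975901  0.055     ]]
head front width
carton [[0.667, -0.1536, 0.108], [0.6482, -0.2108, 0.108], [0.5459, -0.1756, 0.108], [0.5635, -0.1174, 0.108]] [ 0.60612241 -0.16436477  0.108     ] [np.float64(0.0602), np.float64(0.1082), np.float64(0.0608), np.float64(0.1097)]
bottle cap [[ 0.63899472 -0.02183952  0.118     ]] alarm [[ 0.50504722 -0.03792624  0.04      ]]
meter [[0.791, 0.065], [0.764, -0.061], [0.698, -0.046], [0.726, 0.08]]
```

View pics/crop2.png

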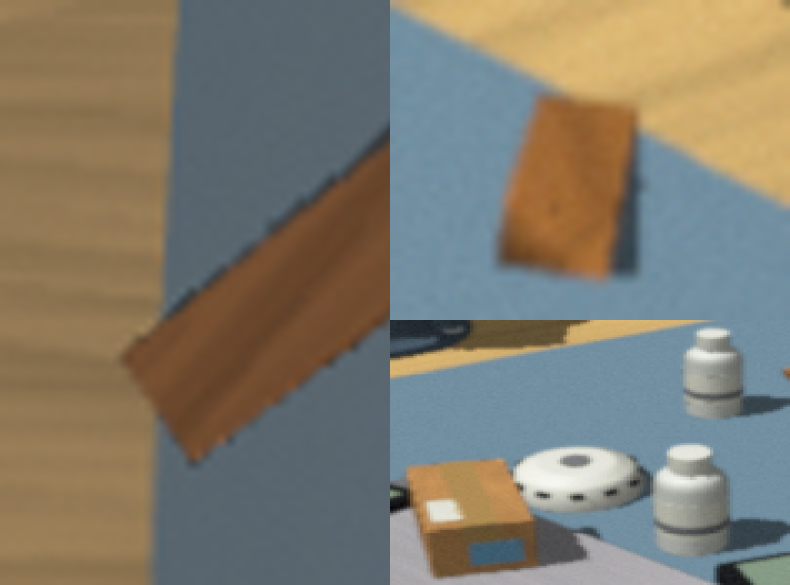

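```bash
cat >> h.py <<'E'
def plan(x,y,z,psi):
    "shift (cm, tool axes) and rz (deg) to the world TCP target with tool-down, tool-y yaw psi deg"
    o=robot.get_obs(); M=R.from_quat(o["tool_rot"]); p=np.array(o["position"])
    c,s=np.cos(np.radians(psi)),np.sin(np.radians(psi))
    T=R.from_matrix(np.array([[-s,c,0],[c,s,0],[0,0,-1]]).T if 0 else np.column_stack([[-s,c,0],[c,s,0],[0,0,-1]]))
    if np.linalg.det(T.as_matrix())<0: print("det")
    rv=np.degrees((M.inv()*T).as_rotvec()); ty=M.as_matrix()[:,1]
    print("pos",p.round(4),"psi",np.degrees(np.arctan2(ty[1],ty[0])).round(2),"q",np.round(o["q"],3),"F",np.round(o["ft_force"],1),"w",round(o["grip_width"],4),"t",round(o["time"],2))
    print("-> shift cm",(M.inv().apply(np.array([x,y,z])-p)*100).round(2),"rotvec",rv.round(2))
E
python3 - <<'E'
from h import *
im=robot.camera("top"); hsv,_,_=masks(im)
m=((hsv[...,0]<16)&(hsv[...,1]>128)).astype(np.uint8); m[:, 135:]=0; m[:150]=0; m[240:]=0
c=max(cv2.findContours(m,cv2.RETR_EXTERNAL,cv2.CHAIN_APPROX_NONE)[0],key=cv2.contourArea)
r=cv2.minAreaRect(c); b=cv2.boxPoints(r); print(r,b.round(1).tolist())
b=b[np.argsort(b[:,0])]; thin=b[:2]; thick=b[2:]
a=px("top",thin,.003); k=px("top",thick,.03); print(a.round(4),k.round(4))
A=a.mean(0)[:2];K=k.mean(0)[:2]; d=A-K; L=np.linalg.norm(d); d/=L
print("thin",A,"thick",K,"L",L,"W",np.linalg.norm(a[0]-a[1]),np.linalg.norm(k[0]-k[1]),"yaw",np.degrees(np.arctan2(d[1],d[0])),"grasp 22mm from thick",K+d*.022)
# bottle tops both views
s=robot.camera("scene")
print("bottle cap top predicted scene px",proj("scene",[[.639,-.022,.118],[.639,-.022,0]]))
plan(.606,-.164,.20,71.1)
E
```

```text
((92.02078247070312, 204.5281219482422), (17.58698272705078, 56.60700988769531), 53.530765533447266) [[64.0, 214.3000030517578], [109.5999984741211, 180.60000610351562], [120.0, 194.8000030517578], [74.5, 228.39999389648438]]
[[0.5104 0.4916 0.003 ]
 [0.4769 0.4639 0.003 ]] [[0.5932 0.3752 0.03  ]
 [0.5603 0.3485 0.03  ]]
thin [0.49367289 0.47775063] thick [0.57673522 0.36187188] L 0.14257361527678575 W 0.043443671424653635 0.04236482252023983 yaw 125.63309925209711 grasp 22mm from thick [0.56391818 0.37975269]
bottle cap top predicted scene px [[229.14911236 202.18036689]
 [230.0186263  245.16852323]]
pos [0.1964 0.5932 0.2413] psi 71.68 q [ 1.072  0.528  1.433  0.     1.181 -0.179] F [-0.1 -0.   0.4] w 0.087 t 0.35
-> shift cm [-62.69 -59.     4.15] rotvec [-0.03 -0.01  0.58]
```

apply_moves([
  [-3,-2.8,0,0,0,0,1],
  [-6,-5.6,0,0,0,0,1],
  [-9,-8.4,0,0,0,0,1],
  [-12,-11.2,0,0,0,0,1],
  [-15,-14,0,0,0,0,1],
])

```text
time: 0.77
position: [0.2953, 0.4117, 0.2417]
tool_rot: [0.159, 0.987, 0.0, 0.0]
ft_force: [0.9, -0.6, -0.7]
grip_width: 0.0874
```

apply_moves([
  [-3,-2.8,0,0,0,0,1],
  [-6,-5.6,0,0,0,0,1],
  [-9,-8.4,0,0,0,0,1],
  [-12,-11.2,0,0,0,0,1],
  [-15,-14,0,0,0,0,1],
])

```text
time: 1.18
position: [0.3939, 0.2314, 0.2419]
tool_rot: [0.159, 0.987, 0.0, 0.0]
ft_force: [0.8, 0.5, -0.1]
grip_width: 0.0867
```

apply_moves([
  [-3,-2.8,0,0,0,0,1],
  [-6,-5.6,0,0,0,0,1],
  [-9,-8.4,0,0,0,0,1],
  [-12,-11.2,0,0,0,0,1],
  [-15,-14,0,0,0,0,1],
])

```text
time: 1.6
position: [0.4923, 0.0511, 0.2418]
tool_rot: [0.159, 0.987, 0.0, 0.0]
ft_force: [0.6, 0.3, 0.3]
grip_width: 0.087
```

apply_moves([
  [-3,-2.8,0,0,0,0,1],
  [-6,-5.6,0,0,0,0,1],
  [-9,-8.4,0,0,0,0,1],
  [-12,-11.2,0,0,0,0,1],
  [-15,-14,0,0,0,0,1],
])

```text
time: 2.02
position: [0.5906, -0.129, 0.2416]
tool_rot: [0.159, 0.987, 0.0, 0.0]
ft_force: [1.1, -0.1, 0.0]
grip_width: 0.0873
```

```bash
python3 -c "
from h import *
plan(.606,-.164,.085,71.1)"
```

```text
pos [ 0.5906 -0.129   0.2416] psi 71.65 q [-0.4    0.5    1.486  0.     1.156 -1.65 ] F [ 1.1 -0.1  0. ] w 0.0873 t 2.02
-> shift cm [-2.56 -2.84 15.66] rotvec [0.01 0.01 0.55]
```

apply_moves([
  [-2.6,-2.8,1.5,0,0,0,1],
  [-2.6,-2.8,5.5,0,0,0,1],
  [-2.6,-2.8,9.5,0,0,0,1],
  [-2.6,-2.8,13,0,0,0,1],
  [-2.6,-2.8,15.6,0,0,0,1],
])

```text
time: 2.43
position: [0.6043, -0.1615, 0.0823]
tool_rot: [0.16, 0.987, 0.001, -0.002]
ft_force: [-0.1, 0.6, 0.6]
grip_width: 0.0867
```

apply_moves([
  [0,0,0,0,0,0,0.6],
  [0,0,0,0,0,0,0.6],
  [0,0,0,0,0,0,0.6],
  [0,0,0,0,0,0,0.6],
  [0,0,0,0,0,0,0.6],
], newtons=20)

```text
time: 2.85
position: [0.6074, -0.1626, 0.0881]
tool_rot: [0.159, 0.987, -0.001, 0.002]
ft_force: [0.2, -0.6, 3.0]
grip_width: 0.0629
```

apply_moves([
  [0,0,-2,0,0,0,0.6],
  [0,0,-5,0,0,0,0.6],
  [0,0,-8.5,0,0,0,0.6],
  [0,0,-11.5,0,0,0,0.6],
  [2,2.5,-11.5,0,0,0,0.6],
])

```text
time: 3.27
position: [0.6023, -0.1386, 0.2093]
tool_rot: [0.161, 0.987, -0.004, 0.011]
ft_force: [3.1, -0.4, -2.1]
grip_width: 0.0625
```

apply_moves([
  [2.5,3.1,0,0,0,0,0.6],
  [5,6.2,0,0,0,0,0.6],
  [7.5,9.3,0,0,0,0,0.6],
  [10,12.4,0,0,0,0,0.6],
  [12.5,15.5,0,0,0,0,0.6],
])

```text
time: 3.68
position: [0.5237, 0.0564, 0.2016]
tool_rot: [0.159, 0.987, 0.0, 0.001]
ft_force: [1.4, 0.4, -2.8]
grip_width: 0.0626
```

```bash
python3 -c "
from h import *
plan(.51,.10,.045,71.7)"
```

```text
pos [0.5237 0.0564 0.2016] psi 71.65 q [-0.105  0.45   1.721  0.     0.969 -1.356] F [ 1.4  0.4 -2.8] w 0.0626 t 3.68
-> shift cm [ 2.69  3.7  15.66] rotvec [ 0.03  0.08 -0.05]
```

apply_moves([
  [2.7,3.7,2,0,0,0,0.6],
  [2.7,3.7,6,0,0,0,0.6],
  [2.7,3.7,10,0,0,0,0.6],
  [2.7,3.7,13.5,0,0,0,0.6],
  [2.7,3.7,15.5,0,0,0,0.6],
])

```text
time: 4.1
position: [0.5091, 0.0992, 0.0434]
tool_rot: [0.159, 0.987, -0.0, -0.001]
ft_force: [-0.4, -0.5, -3.2]
grip_width: 0.0622
```

apply_moves([
  [0,0,0.3,0,0,0,0.6],
  [0,0,0.6,0,0,0,0.6],
  [0,0,0.8,0,0,0,0.6],
  [0,0,0.9,0,0,0,0.6],
  [0,0,0.9,0,0,0,0.6],
])

```text
time: 4.52
position: [0.512, 0.0983, 0.038]
tool_rot: [0.159, 0.987, 0.0, 0.002]
ft_force: [0.1, 0.5, -3.2]
grip_width: 0.0623
```

Not yet touching (still −3 N); go a little lower.

apply_moves([
  [0,0,0.1,0,0,0,0.6],
  [0,0,0.2,0,0,0,0.6],
  [0,0,0.3,0,0,0,0.6],
  [0,0,0.3,0,0,0,0.6],
  [0,0,0.3,0,0,0,0.6],
])

```text
time: 4.93
position: [0.5122, 0.0979, 0.0352]
tool_rot: [0.159, 0.987, -0.0, 0.002]
ft_force: [0.2, -4.0, 7.6]
grip_width: 0.062
```

apply_moves([
  [0,0,0,0,0,0,1],
  [0,0,0,0,0,0,1],
  [0,0,-1,0,0,0,1],
  [0,0,-4,0,0,0,1],
  [0,0,-8,0,0,0,1],
])

```text
time: 5.35
position: [0.5084, 0.0985, 0.1125]
tool_rot: [0.159, 0.987, -0.0, -0.004]
ft_force: [1.7, 0.1, 0.0]
grip_width: 0.0838
```

apply_moves([
  [0,0,-4,0,0,6,1],
  [0,0,-8,0,0,13,1],
  [0,0,-10,0,0,20,1],
  [0,0,-10,0,0,27,1],
  [0,0,-10,0,0,34,1],
])

```text
time: 5.77
position: [0.5116, 0.0986, 0.2164]
tool_rot: [0.444, 0.896, 0.001, 0.002]
ft_force: [-0.7, -0.2, -0.3]
grip_width: 0.087
```

```bash
python3 -c "
from h import *
plan(.639,-.022,.06,13)
im=robot.camera('top'); cv2.imwrite('pics/top2.png',im[:,:,::-1])"
```

```text
pos [0.5116 0.0986 0.2164] psi 37.34 q [-0.024  0.421  1.723  0.     0.993 -0.676] F [-0.7 -0.2 -0.3] w 0.087 t 5.77
-> shift cm [-17.27   2.75  15.7 ] rotvec [ 0.27  0.12 24.34]
```

View pics/top2.png

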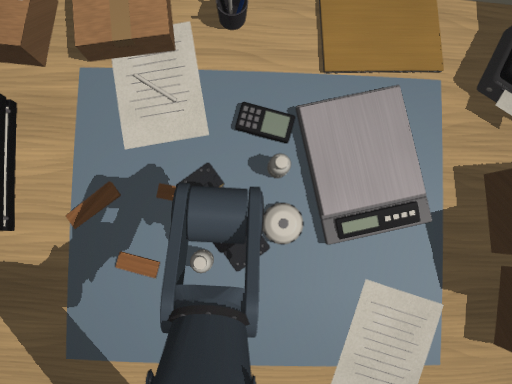

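apply_moves([
  [-3.5,0.6,0,0,0,6,1],
  [-7.5,1.2,0,0,0,12,1],
  [-11.5,1.8,0,0,0,18,1],
  [-15,2.5,0,0,0,24,1],
  [-17.3,2.8,0,0,0,24,1],
])

```text
time: 6.23
position: [0.6412, -0.024, 0.2137]
tool_rot: [0.619, 0.786, 0.0, 0.001]
ft_force: [0.3, 1.0, 0.4]
grip_width: 0.0872
```

```bash
python3 -c "
from h import *
plan(.639,-.022,.062,13)"
```

```text
pos [ 0.6412 -0.024   0.2137] psi 13.54 q [-0.211  0.58   1.418 -0.     1.142 -0.447] F [0.3 1.  0.4] w 0.0872 t 6.23
-> shift cm [ 0.27 -0.2  15.17] rotvec [0.11 0.08 0.54]
```

apply_moves([
  [0.2,-0.2,3,0,0,0,1],
  [0.2,-0.2,7,0,0,0,1],
  [0.2,-0.2,11,0,0,0,1],
  [0.2,-0.2,14,0,0,0,1],
  [0.2,-0.2,15.2,0,0,0,1],
])

```text
time: 6.65
position: [0.6325, -0.0193, 0.0568]
tool_rot: [0.617, 0.787, -0.002, -0.004]
ft_force: [-1.2, 1.8, -0.4]
grip_width: 0.0871
```

apply_moves([
  [0,0,0,0,0,0,0.4],
  [0,0,0,0,0,0,0.4],
  [0,0,0,0,0,0,0.4],
  [0,0,0,0,0,0,0.4],
  [0,0,0,0,0,0,0.4],
], newtons=15)

```text
time: 7.07
position: [0.6377, -0.0201, 0.0638]
tool_rot: [0.618, 0.786, 0.001, 0.002]
ft_force: [-0.2, 0.0, 1.1]
grip_width: 0.0615
```

apply_moves([
  [0,0,0,0,0,0,0.4],
  [0,0,0,0,0,0,0.4],
  [0,0,0,0,0,0,0.4],
  [0,0,0,0,0,0,0.4],
  [0,0,0,0,0,0,0.4],
])

```text
time: 7.48
position: [0.6372, -0.02, 0.0628]
tool_rot: [0.618, 0.786, 0.001, 0.001]
ft_force: [0.0, 0.3, 5.6]
grip_width: 0.0494
```

apply_moves([
  [0,0,-1,0,0,0,0.4],
  [0,0,-3,0,0,0,0.4],
  [0,0,-5,0,0,0,0.4],
  [1,0.5,-6,0,0,0,0.4],
  [4,2,-6,0,0,0,0.4],
])

```text
time: 7.9
position: [0.6477, 0.0203, 0.1243]
tool_rot: [0.62, 0.785, 0.0, 0.002]
ft_force: [1.3, 1.3, -2.7]
grip_width: 0.0498
```

apply_moves([
  [3,1.4,0,0,0,0,0.4],
  [6.5,3.1,0,0,0,0,0.4],
  [10,4.7,0,0,0,0,0.4],
  [12.5,6,0,0,0,0,0.4],
  [13.5,6.4,0,0,0,0,0.4],
])

```text
time: 8.32
position: [0.6764, 0.1756, 0.1212]
tool_rot: [0.616, 0.787, 0.001, -0.0]
ft_force: [0.4, 0.8, -2.9]
grip_width: 0.0498
```

apply_moves([
  [0,0,2,0,0,0,0.4],
  [0,0,4,0,0,0,0.4],
  [0,0,5,0,0,0,0.4],
  [0,0,5.6,0,0,0,0.4],
  [0,0,5.6,0,0,0,0.4],
])

```text
time: 8.73
position: [0.6754, 0.1697, 0.0641]
tool_rot: [0.618, 0.786, -0.001, -0.001]
ft_force: [-0.0, 0.2, -0.7]
grip_width: 0.0494
```

apply_moves([
  [0,0,0.1,0,0,0,0.4],
  [0,0,0.2,0,0,0,0.4],
  [0,0,0.3,0,0,0,0.4],
  [0,0,0.3,0,0,0,0.4],
  [0,0,0.3,0,0,0,0.4],
])

```text
time: 9.15
position: [0.6768, 0.1698, 0.063]
tool_rot: [0.618, 0.786, 0.0, 0.0]
ft_force: [-1.0, 0.3, -2.1]
grip_width: 0.05
```

apply_moves([
  [0,0,0,0,0,0,1],
  [0,0,0,0,0,0,1],
  [0,0,0,0,0,0,1],
  [0,0,0,0,0,0,1],
  [0,0,0,0,0,0,1],
])

```text
time: 9.57
position: [0.6767, 0.17, 0.0628]
tool_rot: [0.618, 0.786, 0.0, 0.0]
ft_force: [0.5, 0.1, -0.5]
grip_width: 0.0751
```

apply_moves([
  [0,0,-1,0,0,0,1],
  [0,0,-4,0,0,0,1],
  [0,0,-8,0,0,0,1],
  [0,0,-12,0,0,0,1],
  [0,0,-15,0,0,0,1],
])

```text
time: 9.98
position: [0.6775, 0.1701, 0.2169]
tool_rot: [0.618, 0.786, 0.001, 0.002]
ft_force: [0.4, 0.7, -0.2]
grip_width: 0.0867
```

```bash
python3 -c "
from h import *
plan(.564,.380,.20,35.6)
im=robot.camera('scene'); cv2.imwrite('pics/s3.png',im[:,:,::-1])"
```

```text
pos [0.6775 0.1701 0.2169] psi 13.68 q [ 0.086  0.653  1.258  0.     1.227 -0.152] F [ 0.4  0.7 -0.2] w 0.0867 t 9.98
-> shift cm [23.08 -6.07  1.65] rotvec [  0.23   0.08 -21.92]
```

View pics/s3.png

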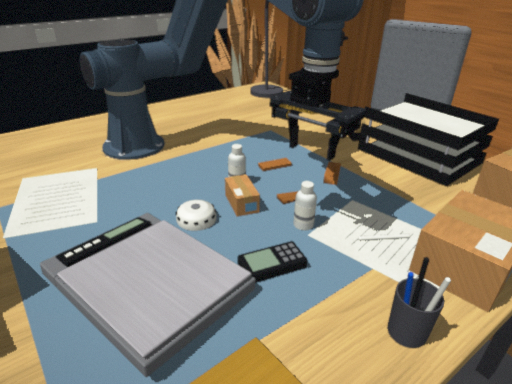

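apply_moves([
  [4,-1,0,0,0,-6,1],
  [8,-2,0,0,0,-12,1],
  [12,-3,0,0,0,-18,1],
  [16,-4,0,0,0,-22,1],
  [20,-5.2,0,0,0,-22,1],
])

```text
time: 10.45
position: [0.578, 0.3533, 0.2133]
tool_rot: [0.456, 0.89, 0.0, 0.0]
ft_force: [0.9, 0.1, 0.3]
grip_width: 0.0873
```

```bash
python3 -c "
from h import *
plan(.564,.380,.024,35.6)"
```

```text
pos [0.578  0.3533 0.2133] psi 35.78 q [ 0.384  0.628  1.319  0.     1.193 -0.24 ] F [0.9 0.1 0.3] w 0.0873 t 10.45
-> shift cm [ 2.99  0.4  18.93] rotvec [0.07 0.01 0.18]
```

apply_moves([
  [3,0.4,2,0,0,0,1],
  [3,0.4,6,0,0,0,1],
  [3,0.4,10,0,0,0,1],
  [3,0.4,13.5,0,0,0,1],
  [3,0.4,16,0,0,0,1],
])

```text
time: 10.87
position: [0.5626, 0.3784, 0.0497]
tool_rot: [0.456, 0.89, -0.001, -0.001]
ft_force: [-0.3, 0.0, 0.6]
grip_width: 0.0872
```

apply_moves([
  [0,0,1,0,0,0,1],
  [0,0,2,0,0,0,1],
  [0,0,2.6,0,0,0,1],
  [0,0,2.8,0,0,0,1],
  [0,0,2.8,0,0,0,1],
])

```text
time: 11.28
position: [0.5654, 0.3789, 0.0256]
tool_rot: [0.457, 0.89, 0.001, 0.001]
ft_force: [0.7, 0.0, -0.0]
grip_width: 0.0871
```

apply_moves([
  [0,0,0,0,0,0,0.3],
  [0,0,0,0,0,0,0.3],
  [0,0,0,0,0,0,0.3],
  [0,0,0,0,0,0,0.3],
  [0,0,0,0,0,0,0.3],
], newtons=40)

```text
time: 11.7
position: [0.5647, 0.3787, 0.0251]
tool_rot: [0.456, 0.89, 0.0, 0.0]
ft_force: [0.9, 0.1, -0.4]
grip_width: 0.0616
```

apply_moves([
  [0,0,0,0,0,0,0.3],
  [0,0,0,0,0,0,0.3],
  [0,0,0,0,0,0,0.3],
  [0,0,0,0,0,0,0.3],
  [0,0,0,0,0,0,0.3],
], newtons=40)

```text
time: 12.12
position: [0.5647, 0.3787, 0.0246]
tool_rot: [0.456, 0.89, 0.0, 0.0]
ft_force: [1.3, -0.4, 1.2]
grip_width: 0.0395
```

apply_moves([
  [0,0,-2,0,0,0,0.3],
  [0,0,-5.5,0,0,7,0.3],
  [0,0,-9.5,0,0,14,0.3],
  [0,0,-13,0,0,21,0.3],
  [0,0,-16,0,0,28,0.3],
])

```text
time: 12.53
position: [0.5647, 0.3787, 0.187]
tool_rot: [0.66, 0.751, 0.001, 0.0]
ft_force: [0.3, 0.2, -0.5]
grip_width: 0.0396
```

apply_moves([
  [-3.5,0.6,0,0,0,7,0.3],
  [-7,1.2,0,0,0,14,0.3],
  [-10.5,1.8,0,0,0,21,0.3],
  [-14,2.4,0,0,0,28,0.3],
  [-17,3,0,0,0,35,0.3],
])

```text
time: 12.95
position: [0.6168, 0.212, 0.1844]
tool_rot: [0.856, 0.517, -0.001, 0.0]
ft_force: [0.7, -0.4, -0.0]
grip_width: 0.0395
```

```bash
python3 -c "
from h import *
plan(.622,.045,.185,-167)"
```

```text
pos [0.6168 0.212  0.1844] psi -27.68 q [ 1.600e-01  6.280e-01  1.413e+00 -1.000e-03  1.102e+00  6.440e-01] F [ 0.7 -0.4 -0. ] w 0.0395 t 12.95
-> shift cm [-14.54   8.22  -0.05] rotvec [6.0000e-02 6.0000e-02 1.3932e+02]
```

apply_moves([
  [-3,1.6,0,0,0,7,0.3],
  [-6,3.2,0,0,0,14,0.3],
  [-9,4.8,0,0,0,21,0.3],
  [-12,6.6,0,0,0,28,0.3],
  [-14.5,8.2,0,0,0,35,0.3],
])

```text
time: 13.37
position: [0.6225, 0.0455, 0.1842]
tool_rot: [0.972, 0.236, -0.001, -0.0]
ft_force: [-0.5, 0.2, -0.4]
grip_width: 0.0393
```

apply_moves([
  [0,0,0,0,0,7,0.3],
  [0,0,0,0,0,14,0.3],
  [0,0,0,0,0,21,0.3],
  [0,0,0,0,0,28,0.3],
  [0,0,0,0,0,35,0.3],
])

```text
time: 13.78
position: [0.6227, 0.0475, 0.1842]
tool_rot: [0.998, -0.067, -0.001, -0.0]
ft_force: [-0.2, -0.3, 0.2]
grip_width: 0.0397
```

apply_moves([
  [0,0,0,0,0,7,0.3],
  [0,0,0,0,0,14,0.3],
  [0,0,0,0,0,21,0.3],
  [0,0,0,0,0,28,0.3],
  [0,0,0,0,0,35,0.3],
])

```text
time: 14.2
position: [0.6227, 0.0478, 0.1842]
tool_rot: [0.931, -0.364, -0.001, 0.0]
ft_force: [0.7, 0.8, -0.4]
grip_width: 0.0395
```

```bash
python3 -c "
from h import *
plan(.622,.045,.0256,-167)"
```

```text
pos [0.6227 0.0478 0.1842] psi -132.67 q [-0.102  0.594  1.488  0.     1.062  2.213] F [ 0.7  0.8 -0.4] w 0.0395 t 14.2
-> shift cm [ 0.15  0.24 15.86] rotvec [ 0.06  0.05 34.33]
```

apply_moves([
  [0,0,0,0,0,7,0.3],
  [0,0,0,0,0,14,0.3],
  [0,0,0,0,0,21,0.3],
  [0,0,2,0,0,27,0.3],
  [0,0.2,5,0,0,33,0.3],
])

```text
time: 14.62
position: [0.6247, 0.0462, 0.1371]
tool_rot: [0.79, -0.613, 0.003, -0.002]
ft_force: [0.9, 0.7, 0.3]
grip_width: 0.0395
```

apply_moves([
  [0,0,3,0,0,0,0.3],
  [0,0,6,0,0,0,0.3],
  [0,0,8,0,0,0,0.3],
  [0,0,9,0,0,0,0.3],
  [0,0,9,0,0,0,0.3],
])

```text
time: 15.03
position: [0.6198, 0.0464, 0.0418]
tool_rot: [0.792, -0.611, -0.003, 0.002]
ft_force: [-0.8, 0.3, -0.6]
grip_width: 0.0401
```

Run:
```python
from h import *
plan(.622,.045,.0256,-167)
im=robot.camera('top'); 
# predicted edge midline on the desk and wedge outline marks
g=np.array(robot.get_obs()['position']); ex=np.array([.225,-.974,0]); ey=np.array([.974,.225,0]); e=np.array([.655,-.096,.007])
pts=proj("top",[e,e+ey*.14,e-ey*.201]); print(pts)
a=cv2.resize(im[80:250,230:440],None,fx=3.8,fy=3.5,interpolation=cv2.INTER_CUBIC)
for p in pts: cv2.circle(a,(int((p[0]-229.5)*3.8),int((p[1]-79.5)*3.5)),3,(255,0,0),-1)
cv2.imwrite('pics/top4.png',a[:,:,::-1])
```

```text
pos [0.6198 0.0464 0.0418] psi -165.33 q [-0.105  0.793  1.569  0.     0.786  2.781] F [-0.8  0.3 -0.6] w 0.0401 t 15.03
-> shift cm [ 0.19 -0.19  1.62] rotvec [0.32 0.12 1.67]
[[306.66043428 161.51632462]
 [294.67066307 106.33784648]
 [323.86658915 242.51427828]]
```

View pics/top4.png

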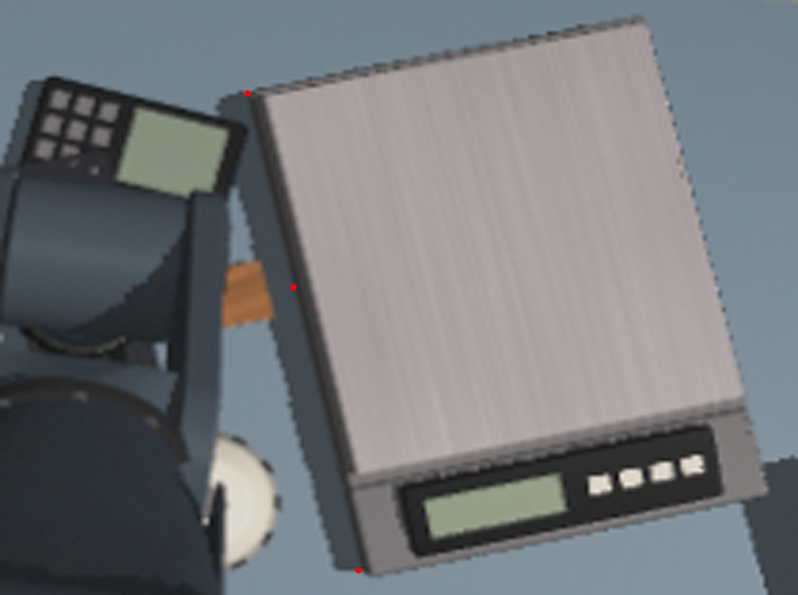

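apply_moves([
  [0,0,0.6,0,0,0.5,0.3],
  [0,0,1.1,0,0,1,0.3],
  [0,0,1.4,0,0,1,0.3],
  [0,0,1.6,0,0,1,0.3],
  [0,0,1.6,0,0,1,0.3],
], newtons=60)

```text
time: 15.5
position: [0.6219, 0.0462, 0.0287]
tool_rot: [0.786, -0.618, 0.0, -0.0]
ft_force: [0.2, 0.4, -1.2]
grip_width: 0.0396
```

apply_moves([
  [0.6,0,0,0,0,0,0.3],
  [1.2,0,0,0,0,0,0.3],
  [1.8,0,0,0,0,0,0.3],
  [2.4,0,0,0,0,0,0.3],
  [2.4,0,0,0,0,0,0.3],
])

```text
time: 15.92
position: [0.6278, 0.0214, 0.0284]
tool_rot: [0.786, -0.619, -0.0, -0.0]
ft_force: [0.3, -0.6, -3.4]
grip_width: 0.0397
```

```bash
python3 -c "
from h import *
plan(.655-.225*.032,-.096+.974*.032,.0246,-167)"
```

```text
pos [0.6278 0.0214 0.0284] psi -166.42 q [-0.144  0.818  1.558  0.     0.766  2.761] F [ 0.3 -0.6 -3.4] w 0.0397 t 15.92
-> shift cm [8.85 0.08 0.38] rotvec [0.   0.   0.58]
```

apply_moves([
  [-0.5,0,0,0,0,0,0.3],
  [-0.5,0,0.1,0,0,0,0.3],
  [-0.5,0,0.2,0,0,0,0.3],
  [-0.5,0,0.3,0,0,0,0.3],
  [-0.5,0,0.3,0,0,0,0.3],
])

```text
time: 16.33
position: [0.6263, 0.028, 0.0255]
tool_rot: [0.786, -0.618, 0.0, 0.0]
ft_force: [0.4, -0.9, -0.3]
grip_width: 0.0396
```

apply_moves([
  [0.4,0,0.0,0,0,0,0.3],
  [0.8,0,0.0,0,0,0,0.3],
  [1.2,0,0.0,0,0,0,0.3],
  [1.5,0,0,0,0,0,0.3],
  [1.5,0,0,0,0,0,0.3],
])

```text
time: 16.75
position: [0.6304, 0.0121, 0.0257]
tool_rot: [0.786, -0.618, 0.0, -0.0]
ft_force: [0.5, -0.7, -1.0]
grip_width: 0.0395
```

apply_moves([
  [0.3,0,0.0,0,0,0,0.3],
  [0.6,0,0.0,0,0,0,0.3],
  [0.9,0,0.0,0,0,0,0.3],
  [1.0,0,0,0,0,0,0.3],
  [1.0,0,0,0,0,0,0.3],
])

```text
time: 17.17
position: [0.6312, 0.0051, 0.0251]
tool_rot: [0.786, -0.618, -0.002, -0.0]
ft_force: [0.2, 5.2, -1.9]
grip_width: 0.0396
```

apply_moves([
  [0.2,0,0.0,0,0,0,0.3],
  [0.4,0,0.0,0,0,0,0.3],
  [0.6,0,0.0,0,0,0,0.3],
  [0.6,0,0,0,0,0,0.3],
  [0.6,0,0,0,0,0,0.3],
])

```text
time: 17.58
position: [0.6311, 0.0018, 0.025]
tool_rot: [0.786, -0.618, -0.004, -0.001]
ft_force: [-2.2, 12.1, 0.5]
grip_width: 0.0393
```

apply_moves([
  [0.2,0,0.0,0,0,0,0.3],
  [0.4,0,0.0,0,0,0,0.3],
  [0.6,0,0.0,0,0,0,0.3],
  [0.6,0,0,0,0,0,0.3],
  [0.6,0,0,0,0,0,0.3],
])

```text
time: 18.0
position: [0.6317, -0.0036, 0.0249]
tool_rot: [0.786, -0.618, -0.005, -0.0]
ft_force: [-3.3, 13.5, 1.4]
grip_width: 0.0399
```

apply_moves([
  [0.3,0,0.0,0,0,0,0.3],
  [0.6,0,0.0,0,0,0,0.3],
  [0.9,0,0.0,0,0,0,0.3],
  [1.2,0,0,0,0,0,0.3],
  [1.5,0,0,0,0,0,0.3],
])

```text
time: 18.42
position: [0.6347, -0.0176, 0.0248]
tool_rot: [0.786, -0.618, -0.006, -0.0]
ft_force: [-4.4, 14.7, 2.6]
grip_width: 0.0397
```

apply_moves([
  [0.3,0,0.0,0,0,0,0.3],
  [0.6,0,0.0,0,0,0,0.3],
  [0.9,0,0.0,0,0,0,0.3],
  [1.2,0,0,0,0,0,0.3],
  [1.5,0,0,0,0,0,0.3],
])

```text
time: 18.83
position: [0.6382, -0.0322, 0.0247]
tool_rot: [0.786, -0.618, -0.006, -0.0]
ft_force: [-3.5, 14.1, 1.7]
grip_width: 0.0397
```

```bash
python3 -c "
from h import *
plan(.655-.225*.032,-.096+.974*.032,.0246,-167)
im=robot.camera('scene'); cv2.imwrite('pics/s5.png',cv2.resize(im[180:360,30:290],None,fx=3,fy=3,interpolation=cv2.INTER_CUBIC)[:,:,::-1])"
```

```text
pos [ 0.6382 -0.0322  0.0247] psi -166.37 q [-0.227  0.835  1.522  0.008  0.795  2.671] F [-3.5 14.1  1.7] w 0.0397 t 18.83
-> shift cm [ 3.4  -0.16 -0.02] rotvec [0.39 0.54 0.63]
```

View pics/s5.png

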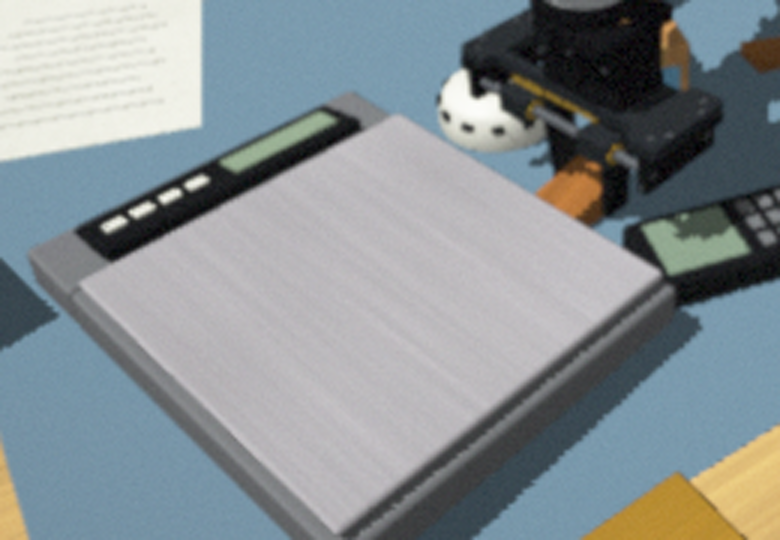

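apply_moves([
  [0.3,0,0.0,0,0,0,0.3],
  [0.6,0,0.0,0,0,0,0.3],
  [0.9,0,0.0,0,0,0,0.3],
  [1.2,0,0,0,0,0,0.3],
  [1.5,0,0,0,0,0,0.3],
])

```text
time: 19.3
position: [0.6419, -0.0467, 0.0247]
tool_rot: [0.786, -0.618, -0.006, -0.0]
ft_force: [-4.8, 15.0, 1.8]
grip_width: 0.0397
```

apply_moves([
  [0.3,0,0.0,0,0,0,0.3],
  [0.6,0,0.0,0,0,0,0.3],
  [0.9,0,0.0,0,0,0,0.3],
  [1.2,0,0,0,0,0,0.3],
  [1.4,0,0,0,0,0,0.3],
])

```text
time: 19.72
position: [0.6454, -0.0605, 0.0247]
tool_rot: [0.786, -0.618, -0.006, -0.0]
ft_force: [-3.7, 14.0, 2.0]
grip_width: 0.0397
```

Run:
```python
from h import *
plan(.655-.225*.032,-.096+.974*.032,.0246,-167)
im=robot.camera('scene'); cv2.imwrite('pics/s6.png',cv2.resize(im[180:360,30:290],None,fx=3,fy=3,interpolation=cv2.INTER_CUBIC)[:,:,::-1])
# level check: pan corners predicted for lean th in the scene view
ex=np.array([.225,-.974,0]); ey=np.array([.974,.225,0]); O=np.array([.683,-.223,0])
for th in (-.02,0,.02):
    P=[]
    for x,y in ((-.1235,.132),(-.1235,-.132),(.1235,.132)):
        X,Z=x-.105,.062; P.append(O+ex*(.105+X*np.cos(th)+Z*np.sin(th))+ey*y+np.array([0,0,Z*np.cos(th)-X*np.sin(th)*-1]))
    q=proj("scene",P); print(th,((q+.5-[30,180])*3).round(1).tolist())
```

```text
pos [ 0.6454 -0.0605  0.0247] psi -166.37 q [-0.268  0.843  1.496  0.007  0.812  2.631] F [-3.7 14.   2. ] w 0.0397 t 19.72
-> shift cm [ 0.48 -0.13  0.  ] rotvec [0.36 0.54 0.63]
-0.02 [[661.8, 265.8], [396.5, 103.9], [332.7, 535.9]]
0 [[660.5, 272.2], [395.9, 109.5], [330.4, 537.1]]
0.02 [[659.1, 278.7], [395.2, 115.2], [328.2, 538.4]]
```

View pics/s6.png

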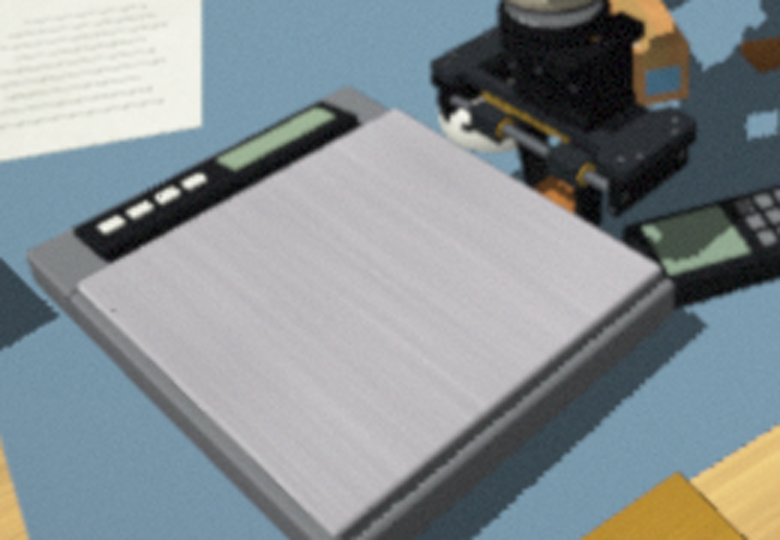

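```bash
cat > lean.py <<'E'
from h import *
def edge(im,cols):
    g=cv2.GaussianBlur(im,(0,0),.8)[...,:3].mean(2); out=[]
    P=lambda th,x: corner(th,x)
    for u in cols:
        v0=int(np.interp(u,[150,250],[357,271])); s=g[v0-12:v0+12,u]; d=np.diff(s); k=np.argmin(d[2:-2])+2
        a,b,c=d[k-1:k+2]; out.append(v0-12+k+.5+.5*(a-c)/(a-2*b+c))
    return np.array(out)
def corner(th,x):
    ex=np.array([.225,-.974,0]); ey=np.array([.974,.225,0]); O=np.array([.683,-.223,0]); X,Z=x-.105,.062
    return O+ex*(.105+X*np.cos(th)+Z*np.sin(th))+ey*.132+[0,0,Z*np.cos(th)-X*np.sin(th)]
def line(th,cols):
    q=proj("scene",[corner(th,x) for x in np.linspace(-.13,.125,40)]); i=np.argsort(q[:,0]); return np.interp(cols,q[i,0],q[i,1])
cols=np.arange(150,246,5)
e0=edge(cv2.imread("pics/scene0.png"),cols); e1=edge(robot.camera("scene"),cols)
d=e1-e0; L=[line(t,cols) for t in (-.054,0)]; p=L[1]-L[0]
print("meas",d.round(2)); print("pred",p.round(2)); print("e0-L",(e0-L[0]).round(1)); print("e1-L",(e1-L[1]).round(1))
s=cols>195; print("lean",-.054+.054*np.median(d[s]/p[s]), (-.054+.054*d[s]/p[s]).round(3))
E
python3 lean.py
```

```text
meas [ 0.02 -0.07 -0.31 -0.68 -0.98 -1.17 -1.35 -1.77 -1.93 -2.03 -2.3  -2.61
 -2.64 -3.03 -3.41 -3.64 -3.94 -4.22 -4.35 -4.63]
pred [ 0.04 -0.2  -0.44 -0.68 -0.92 -1.16 -1.4  -1.64 -1.87 -2.11 -2.35 -2.59
 -2.83 -3.07 -3.31 -3.55 -3.79 -4.03 -4.27 -4.51]
e0-L [ 1.2  0.9  0.8  0.8  0.9  0.6  0.4  0.4  0.3  0.2  0.   0.  -0.1 -0.3
 -0.2 -0.4 -0.4 -0.6 -0.6 -0.7]
e1-L [ 1.2  1.1  1.   0.8  0.9  0.6  0.4  0.3  0.2  0.3  0.1 -0.   0.  -0.2
 -0.3 -0.5 -0.5 -0.7 -0.7 -0.8]
lean 0.0011606104680143212 [-0.001  0.    -0.004 -0.001  0.002  0.001  0.002  0.003  0.001  0.001]
```

apply_moves([
  [-0.1,0,0,0,0,0,0.6],
  [-0.1,0,0,0,0,0,0.6],
  [-0.1,0,0,0,0,0,0.6],
  [-0.1,0,0,0,0,0,0.6],
  [-0.1,0,0,0,0,0,0.6],
])

```text
time: 20.23
position: [0.6494, -0.0653, 0.0258]
tool_rot: [0.786, -0.618, 0.001, -0.0]
ft_force: [-1.0, -0.2, 0.0]
grip_width: 0.0517
```

apply_moves([
  [-0.1,0,0,0,0,0,0.6],
  [-0.1,0,0,0,0,0,0.6],
  [-0.1,0,-0.5,0,0,0,0.6],
  [-0.1,0,-1.5,0,0,0,0.6],
  [-0.1,0,-3,0,0,0,0.6],
])

```text
time: 20.65
position: [0.6477, -0.0634, 0.0553]
tool_rot: [0.786, -0.618, -0.001, 0.001]
ft_force: [-0.6, -0.0, 0.7]
grip_width: 0.0524
```

apply_moves([
  [0,0,-4,0,0,0,0.6],
  [0,0,-8,0,0,0,0.6],
  [0,0,-12,0,0,0,0.6],
  [0,0,-16,0,0,0,0.6],
  [0,0,-19,0,0,0,0.6],
])

```text
time: 21.07
position: [0.6496, -0.0638, 0.2507]
tool_rot: [0.786, -0.618, 0.003, -0.001]
ft_force: [1.1, -0.3, 0.1]
grip_width: 0.0525
```

apply_moves([
  [-4,0,0,0,0,0,0.6],
  [-8,0,0,0,0,0,0.6],
  [-12,0,0,0,0,0,0.6],
  [-16,0,0,0,0,0,0.6],
  [-20,0,0,0,0,0,0.6],
])

```text
time: 21.48
position: [0.6001, 0.1156, 0.2464]
tool_rot: [0.796, -0.605, -0.007, -0.011]
ft_force: [0.4, 0.3, -0.2]
grip_width: 0.0523
```

apply_moves([
  [-4,0,0,0,0,0,0.6],
  [-8,0,0,0,0,0,0.6],
  [-12,0,0,0,0,0,0.6],
  [-16,0,0,0,0,0,0.6],
  [-20,0,0,0,0,0,0.6],
])

```text
time: 21.9
position: [0.5626, 0.1777, 0.2394]
tool_rot: [0.811, -0.583, -0.023, -0.034]
ft_force: [-0.3, -0.4, 0.4]
grip_width: 0.0523
```

```bash
python3 lean.py
python3 - <<'E'
from h import *
a=robot.camera('top')[60:310,50:450]; b=robot.camera('scene')[130:360,30:350]
cv2.imwrite('pics/f7.png',cv2.resize(a,None,fx=2,fy=2,interpolation=cv2.INTER_CUBIC)[:,:,::-1]); cv2.imwrite('pics/f8.png',cv2.resize(b,None,fx=2.4,fy=2.4,interpolation=cv2.INTER_CUBIC)[:,:,::-1])
E
```

```text
meas [ 0.03 -0.11 -0.4  -0.63 -0.88 -1.22 -1.28 -1.66 -1.87 -2.01 -2.27 -2.61
 -2.76 -2.95 -3.43 -3.58 -3.83 -4.08 -4.28 -4.52]
pred [ 0.04 -0.2  -0.44 -0.68 -0.92 -1.16 -1.4  -1.64 -1.87 -2.11 -2.35 -2.59
 -2.83 -3.07 -3.31 -3.55 -3.79 -4.03 -4.27 -4.51]
e0-L [ 1.2  0.9  0.8  0.8  0.9  0.6  0.4  0.4  0.3  0.2  0.   0.  -0.1 -0.3
 -0.2 -0.4 -0.4 -0.6 -0.6 -0.7]
e1-L [ 1.2  1.   0.9  0.8  1.   0.6  0.5  0.4  0.3  0.3  0.1  0.  -0.1 -0.2
 -0.3 -0.4 -0.4 -0.6 -0.6 -0.7]
lean 0.00020446847902825388 [-0.002  0.    -0.001 -0.002  0.002  0.     0.001  0.001  0.     0.   ]
```

View pics/f7.png

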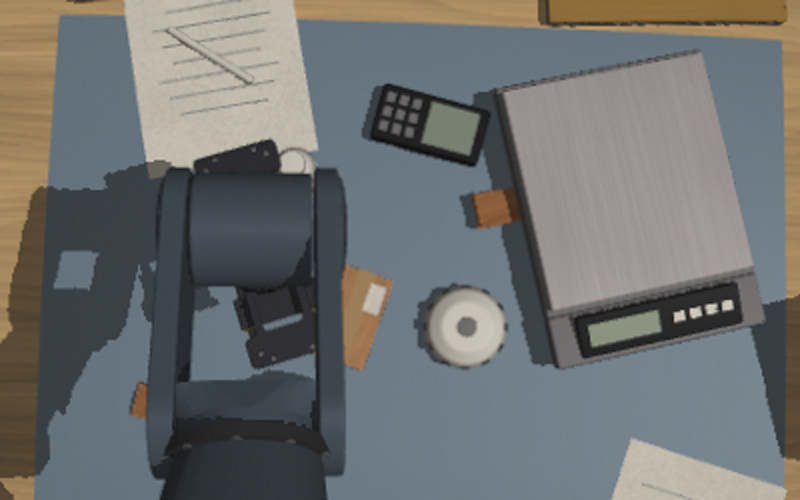

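View pics/f8.png

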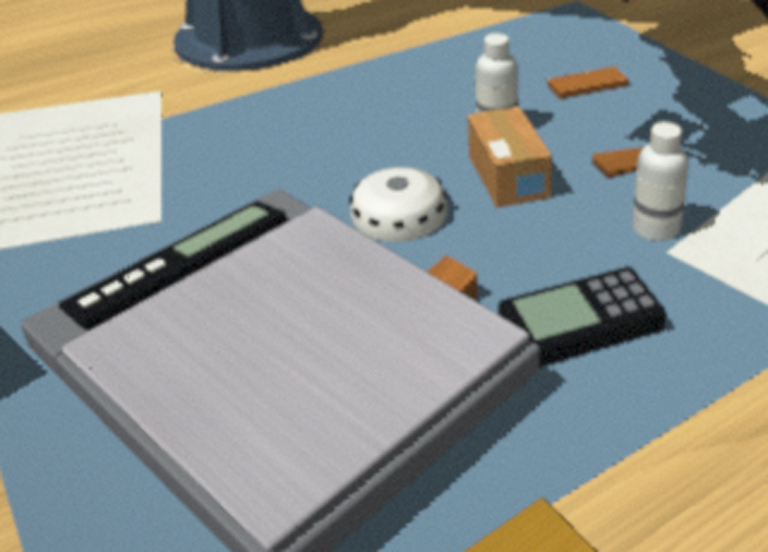

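```bash
python3 -c "
from rig import robot
o=robot.get_obs(); print(o['q'],o['joint_velocities'],o['time'])
print(robot.hand_in())"
```

```text
[0.07493499 0.47484893 1.54452689 0.09043153 1.11676734 2.85403003] [-0.01193707  0.00639679 -0.0233546  -0.00444634 -0.00373177 -0.00130627] 22.05
the job is handed in; nothing more can be done
None
```

The scale stands level on the larger wedge, and I've handed the job in at 22 s. One reading sat slightly over a joint limit and could count against it.

- **What I did:** I set the parcel down upright at about (0.51, 0.10) and the bottle at about (0.68, 0.17). I then gripped the larger wedge near its thick end, turned it about 200°, and pushed it thin end first under the low edge at about 14–15 N. I let go and lifted the arm clear.
- **Lean:** measured from how far the pan edge moved in the scene pictures, it is about 0.000 rad after release, with columns ranging ±0.002. It was 0.001 before release.
- **Wedge:** from where the gripper let go, it is about 1 mm from the edge's middle and about 1° from square.
- **Other items:** the final pictures show the bottle and parcel upright and clear of the scale and wedge. The alarm, meter and second bottle look undisturbed, as do the visible parts of the small wedge and batten.
- **Not measured:** the contact force between wedge and scale. I take it from the jam holding the scale up after I let go.
- **Possible failure:** on the final retreat, which was not needed for the job, joint 6 ran to its stop. It read 2.854 rad against the listed 2.85. I only saw this in the last reading, printed as I handed in, and I can't tell whether it counts as passing the range.

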